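# Turn the inspection wheel to its datum mark and zero the readout

## Robot

A 7-joint arm with a two-finger parallel gripper is mounted at the origin on the work surface. World frame = base frame: x ahead of the robot, y to its left, z up, the work surface at z = 0. Lengths are in m, angles in rad, forces in N, time in s.
With the tool pointing down it reaches from about 0.425 to 0.825 m from the base axis. Payload 3.6 kg.
Tool frame: the origin (TCP) lies on the centre line of the jaws, within the pads' length; the fingertips stand bot.tip_reach ahead of it and the grasp point (between the pads) lies 5 mm behind it (bot.tip_reach is the distance from the TCP to the fingertips, in m); z points along the fingers, y is the line along which they close (so a half turn about z gives the same grasp; the last joint's range is limited). The gripper opens to 93 mm and grips with 3 to 60 N. Pads are 15 mm wide; open, the fingers measure 128 mm over their backs; the gripper's body (75 mm by 188 mm) begins 65 mm behind the grasp point.
Start: joints at [-1.177, 0.615, -0.013, 1.423, 0.008, 1.103, -0.04], TCP at [0.265, 0.594, 0.233] pointing down, gripper open.
Joint ranges: [-3.12, 3.12], [-0.3, 2.06], [-1.34, 1.32], [0.26, 2.42], [-1.36, 4.5], [0.01, 1.98], [-2.84, 2.84]. Speed limits (rad/s): [2.79, 2.79, 3.14, 3.14, 3.14, 3.14, 3.14].

## Interface

Orientations are given as a rotation vector (axis times angle).
In Python, from workcell import bot gives the robot as it stands.
- The arm moves only by the shell command python3 -m handwheel 'ROWS' [FORCE]. ROWS is JSON, a list of rows, each a list of 7 numbers: the shift along the tool's x, y, z as a fraction of full scale, then the turn, a rotation vector about the tool's x, y, z as a fraction of full scale, then the opening, from 0 (shut) to 1 (fully open). In form: [[tx, ty, tz, ax, ay, az, gripper], ...]. A call has 1 to 5 rows; each row shifts and turns the commanded pose from where the row before left it, along the tool's axes as they then stand; what a row does not reach is not made up. Full scale, the value 1, is 0.1 m for a shift and 1.5 rad for a turn. A row lasts 1/8 s, in which the tool goes at most 62.5 mm and 10.7 degrees, less where a joint would pass 70% of its speed; a pose out of reach is approached as far as the arm can. A call with a number of a shift or a turn outside -1 to 1 is refused whole. A call with a gripper value outside its range is refused whole. The fingers move at their own pace and stop on an object; FORCE is the grip in N (left out, the last holds). Time passes only in rows, so rows that do not move let the fingers close. It gives the time, the measured TCP pose, the force, the opening and the grip force at its end, in the units of the state.
- bot.read_state(): the state, without advancing time (a new reading comes with each control period).
- bot.read_camera(name): name is "scene" or "top" or "wrist"; returns a dict with "frame" (384x512x3 uint8, red, green, blue), "depth" (384x512 float32, m along the optical axis (not along the pixel's ray), 0 where there is no reading), "camera_matrix" (3x3 intrinsics, pixels), "dist_coeffs" ([k1, k2, p1, p2, k3] as OpenCV has them; the pictures are not rectified), "cam_to_world" (4x4, takes a point from camera to world coordinates); the wrist camera has in their place "T_tool_cam" (4x4, takes a point from camera to tool coordinates, whose origin is the TCP and whose axes are the flange's). Camera axes: x right, y up, looking along -z (the intrinsics and any distortion apply to the point x, -y, -z); pixel columns grow to the right and rows downward; lengths in m; the calibration is good to about 2 mm. A picture is of the moment at which its call begins: read the wrist's pose just before it.
- bot.sign_off(): hands the job in; it is judged then, once.
Trained networks look in a picture, given as the dict that the camera call returned (one of the last four; its "shot" number tells which), for a name from the list of things; names that differ only in an ending like _2 or _b are one class to them, and where a whole thing is asked for, a point or a joint stands for the part that bears it (a point fixed in the world has none). Each returns a list of dicts, best first, with "p" (0 to 1); they miss things now and then, are a little off and sometimes report something else, mostly with a low value. They report only what shows in the picture. A call takes as long as a camera call. They do not tell look-alikes from the thing itself.
- bot.find_in(thing, picture): "uv" ([column, row] in pixels, amid what is visible of it).
The state is a dict: "time": time; "joint_positions": joint angles; "qvel": joint speeds; "tau": joint torques, N m; "eef_pos": TCP position; "tcp_rot": TCP orientation; "ft_force": force on the tool from outside, world axes, zero at the start; "torque": the same for the moment, N m; "opening": opening from 0.0 (shut) to 1.0 (fully open); "gripper_force": force on a finger pad.
Only numpy, scipy, OpenCV 4.12 (cv2) and the standard library are available. Lean on these libraries where they do the work, as an engineer would, in place of code of your own. Each camera call takes 0.05 s, during which the arm holds its last target. There are 200 camera calls.

## Task

On the blue run-out stand, find the yellow datum line on the black wheel, which starts out of sight on its lower half: turn the wheel by dragging a fingertip along its tread, without flinging it and pressing lightly (always under 18 N), until the line stands straight up at the very top, and leave it at rest there. Only then press the round green zero key on the readout console gently all the way down and let it go, with the line still at the top. Do not disturb the other things on the table.

Things in the scene. Friction and masses are not known exactly. Their poses are not given: they have to be found in the camera images.
- stand: blue cast stand fixed to the table: base 200 (x) x 130 (y) x 22 mm, with two cheeks that hold the wheel between them: tops 132 mm above the table, outer faces 88 mm apart, 56 mm long in x. Origin: centre of the underside. Its x axis lies level in the plane of the wheel, its y axis along the axle. Left or right of the robot's middle line, yawed up to 0.4 rad
- wheel: wheel in the stand, 150 mm across, 44 mm wide, black rigid rubber tread. Turns endlessly either way about its y axis (the stand's y), stops at once when let go (0.06 N m bearing friction). Origin on the axle, 115 mm above the table. Its z axis points from axle to datum line; a positive turn about y carries the top towards the stand's +x. 18 N or more on it, or over 4 rad/s, spoils the job
- datum_mark (a point): middle of the yellow datum line, a stripe 7 mm wide right across the tread, 75 mm from the axle along the wheel's z axis; starts 100 to 180 degrees from the top, either side. The tread (friction about 1 on fingertips) is out of true: its surface lies up to 4 mm inside or outside its 75 mm radius, in an unknown direction, so the height of contact must be felt
- console: black flat readout console fixed to the table, 140 (x) x 200 (y) x 50 mm high, with a dark display and flat blue and white dummy keys; origin at the centre of the underside. On the other side of the middle line from the stand, yawed up to 0.3 rad
- zero_key_top (a point): middle of the top face of the round green zero key, 28 mm across, which stands in a grey housing on the console, 25 mm towards -x and 55 mm towards +y from its middle; pressed straight down
- zero_key (a joint): travel of the green zero key in m: 0 is up, 0.006 fully down (stop); a spring pushes it back, fully down takes 5 N; pressing counts beyond 0.0045. The console must not be pressed with more than 25 N
- ring_gauge: steel ring gauge, 44 mm across, 18 mm high, lying flat between stand and console; origin centre of underside; bystander, leave alone
- spare_wheel: a second, loose wheel lying flat, 150 mm across, 44 mm high; not the one to turn; origin centre of underside; bystander, leave alone
- v_block: dark steel V-block 70 x 50 x 50 mm; origin centre of underside; bystander, leave alone
- gauge_case: open wooden case with compartments, 110 x 160 x 35 mm; origin centre of underside; bystander, leave alone
- cleaner: white bottle with a red cap, 60 mm across, 150 mm high; origin centre of underside; bystander, leave alone
- screwdriver: screwdriver lying on the table, about 0.2 m long; origin centre of underside; bystander, leave alone
- pin_cup: aluminium cup, 70 mm across, 80 mm high; origin centre of underside; bystander, leave alone
There are look-alikes about, which are no part of the job. Several things look just like the console: the one meant starts farthest to the robot's left. What is shaped like the stand but turquoise is not meant.

How it is judged:
By the outcome, as a careful person would: the job done as asked, in the order asked, and still so for the second after the job is handed in, with the robot touching nothing.
It also fails if it takes over 70 s, if anything falls off the work surface, if the arm or the gripper's body presses on something with over 40 N, if the wrist force passes 120 N, or if a joint passes its speed limit or range.

## Working session

There is one attempt and no reset: what is moved stays moved. The work goes in short steps, Python scripts to look and compute and a shell command to move; the robot and the scene stay as the last step left them, time stands still between calls to the robot, and variables do not carry over. Pictures are saved under pics/ and viewed, at most 10 in all, crops included, and the job is handed in when it is done.

```bash
mkdir -p pics; ls
cat > h.py <<'E'
import numpy as np, cv2
from workcell import bot
from scipy.spatial.transform import Rotation as R
def T_tool(s):
    T=np.eye(4);T[:3,:3]=R.from_rotvec(s["tcp_rot"]).as_matrix();T[:3,3]=s["eef_pos"];return T
def shoot(n):
    s=bot.read_state();c=bot.read_camera(n)
    c["T"]=np.array(c["cam_to_world"]) if "cam_to_world" in c else T_tool(s)@np.array(c["T_tool_cam"])
    return c
def cloud(c,uv):
    uv=np.asarray(uv,float).reshape(-1,2)
    n=cv2.undistortPoints(uv.reshape(-1,1,2),np.array(c["camera_matrix"]),np.array(c["dist_coeffs"])).reshape(-1,2)
    i=uv.round().astype(int);d=c["depth"][i[:,1].clip(0,383),i[:,0].clip(0,511)]
    P=np.c_[n[:,0]*d,-n[:,1]*d,-d]
    return P@c["T"][:3,:3].T+c["T"][:3,3], d
def full(c):
    v,u=np.mgrid[0:384,0:512];P,d=cloud(c,np.c_[u.ravel(),v.ravel()]);return P.reshape(384,512,3)
def proj(c,P):
    Q=(np.asarray(P)-c["T"][:3,3])@c["T"][:3,:3];Q=Q*[1,-1,-1]
    return cv2.projectPoints(Q.reshape(-1,1,3),np.zeros(3),np.zeros(3),np.array(c["camera_matrix"]),np.array(c["dist_coeffs"]))[0].reshape(-1,2)
def save(c,f): cv2.imwrite("pics/"+f,c["frame"][:,:,::-1])
E
python3 - <<'E'
from h import *
np.set_printoptions(precision=3,suppress=True)
s=bot.read_state();print(s,bot.tip_reach)
for n in["top","scene"]:
    c=shoot(n);save(c,n+"1.png");print(n,c["T"])
    for t in["stand","wheel","console","zero_key_top","datum_mark","cleaner","pin_cup","v_block","ring_gauge"]:
        for r in bot.find_in(t,c)[:4]:
            print(t,np.round(r["uv"]),round(r["p"],2),cloud(c,r["uv"])[0][0])
a=cv2.imread("pics/top1.png");b=cv2.imread("pics/scene1.png")
cv2.imwrite("pics/both.png",cv2.resize(np.vstack([a,b]),(400*1,600)))
E
```

```text
pics
{'time': 0.0, 'joint_positions': array([-1.178,  0.616, -0.013,  1.425,  0.008,  1.103, -0.04 ]), 'qvel': array([ 0.002, -0.001, -0.   , -0.002,  0.   ,  0.001,  0.   ]), 'tau': array([ -0.   , -45.894,   0.209, -16.574,  -0.061,   0.021,   0.   ]), 'eef_pos': array([0.265, 0.593, 0.231]), 'tcp_rot': array([-0.654, -3.072,  0.004]), 'ft_force': array([ 0.192,  0.484, -0.513]), 'torque': array([0.001, 0.025, 0.025]), 'gripper_force': 0.0, 'opening': 0.9980203557871651} 0.014
top [[-0.028  0.987 -0.16   0.279]
 [-1.    -0.027  0.008  0.037]
 [ 0.004  0.16   0.987  1.513]
 [ 0.     0.     0.     1.   ]]
stand [202. 201.] 0.93 [0.466 0.185 0.187]
stand [140. 276.] 0.57 [0.267 0.368 0.123]
wheel [200. 193.] 0.88 [0.49  0.191 0.187]
wheel [132. 274.] 0.75 [0.274 0.372 0.19 ]
wheel [198. 119.] 0.73 [0.754 0.213 0.024]
console [334. 174.] 0.81 [ 0.558 -0.206  0.049]
console [367. 287.] 0.66 [ 0.216 -0.286  0.048]
console [315. 186.] 0.59 [ 0.521 -0.144  0.065]
zero_key_top [347. 290.] 0.37 [ 0.21  -0.223  0.071]
datum_mark [197. 197.] 0.88 [0.478 0.198 0.185]
datum_mark [130. 275.] 0.6 
[... 395 characters left out ...]
210.] 0.67 [0.341 0.399 0.134]
wheel [316. 222.] 0.91 [0.532 0.209 0.177]
wheel [419. 193.] 0.67 [0.314 0.393 0.175]
console [224. 121.] 0.75 [ 0.256 -0.269  0.051]
console [187. 192.] 0.59 [ 0.557 -0.192  0.051]
zero_key_top [236. 116.] 0.58 [ 0.232 -0.235  0.074]
zero_key_top [198. 184.] 0.52 [ 0.529 -0.171  0.073]
datum_mark [316. 221.] 0.75 [0.531 0.206 0.178]
datum_mark [415. 193.] 0.75 [0.315 0.384 0.171]
datum_mark [200. 186.] 0.39 [ 0.532 -0.162  0.07 ]
cleaner [144. 240.] 0.8 [ 0.763 -0.169  0.089]
pin_cup [114. 177.] 0.74 [ 0.617 -0.436  0.022]
v_block [268. 320.] 0.71 [0.756 0.206 0.028]
ring_gauge [248. 225.] 0.61 [0.535 0.008 0.002]
ring_gauge [269. 320.] 0.6 [0.755 0.208 0.029]
```

```bash
python3 -c "
import cv2,numpy as np
a=cv2.imread('pics/top1.png');b=cv2.imread('pics/scene1.png')
cv2.imwrite('pics/b2.png',cv2.resize(np.hstack([a[60:330,80:440],b[60:360,60:460][:270,:360]]),(800,300),interpolation=cv2.INTER_CUBIC))
a=a[60:330,80:440];cv2.imwrite('pics/b3.png',cv2.resize(a,(800,600)))"
```

```text
(no output)
```

View pics/b3.png

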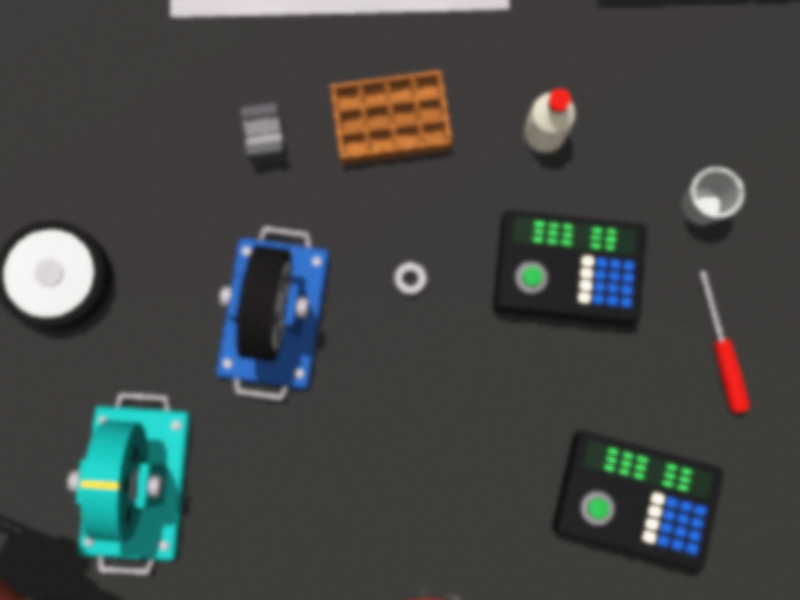

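View pics/scene1.png

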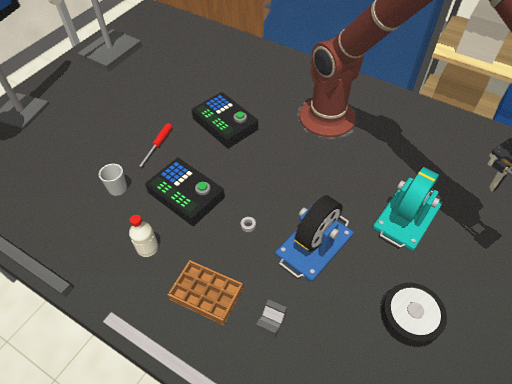

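Candidates in the enlarged top view:
- **Consoles:** one at (570,270) and one at (637,500). The first has the larger y, so it is farthest left, and I choose it.
- **Stands:** blue at (272,310) is the one meant. The turquoise one at (132,485) and the spare wheel at (50,275) are not.

In the scene view a tan patch shows low on the wheel near (298,243). I'll crop there and measure.

```bash
cat > m.py <<'E'
from h import *
np.set_printoptions(precision=4,suppress=True)
cs=[shoot(n) for n in("top","scene")]
B=[];G=[];K=[];H=[]
for c in cs:
    P=full(c);hsv=cv2.cvtColor(c["frame"],cv2.COLOR_RGB2HSV).astype(int);h,s,v=hsv[...,0],hsv[...,1],hsv[...,2]
    near=np.linalg.norm(P[...,:2]-[.49,.2],axis=2)<.14
    m=near&(h>100)&(h<125)&(s>120)&(abs(P[...,2]-.022)<.005);B.append(P[m][:,:2])
    nk=np.linalg.norm(P[...,:2]-[.54,-.2],axis=2)<.14
    g=nk&(h>50)&(h<85)&(s>90)&(P[...,2]>.06);G.append(P[g]);print("key",g.sum(),np.median(P[g],0),P[g].min(0),P[g].max(0))
    k=nk&(abs(P[...,2]-.05)<.006);K.append(P[k][:,:2])
    w=near&(P[...,2]>.14);print("wheel",P[w].min(0),P[w].max(0),P[w].mean(0))
    for nm,q in(("stand",B[-1]),("cons",K[-1])):
        r=cv2.minAreaRect((q*1000).astype(np.float32));print(nm,len(q),r)
c=cs[1];cv2.imwrite("pics/crop%d.png"%int(bot.read_state()["time"]*100),cv2.resize(c["frame"][185:290,260:370,::-1],None,fx=5,fy=5,interpolation=cv2.INTER_CUBIC))
E
python3 m.py; ls pics
```

```text
key 63 [ 0.5262 -0.1562  0.0707] [ 0.5131 -0.2114  0.0617] [ 0.5723 -0.144   0.0794]
wheel [0.4237 0.1586 0.1403] [0.5644 0.2444 0.1928] [0.4889 0.1998 0.1727]
stand 1031 ((494.07989501953125, 200.96163940429688), (130.06829833984375, 198.5918426513672), 80.42560577392578)
cons 2513 ((543.8729248046875, -214.35369873046875), (198.8680877685547, 140.69053649902344), 82.12015533447266)
key 67 [ 0.5288 -0.1555  0.0711] [ 0.512  -0.1718  0.0626] [ 0.5417 -0.144   0.0776]
wheel [0.4261 0.1681 0.14  ] [0.5635 0.2327 0.1896] [0.51   0.2021 0.1706]
stand 1417 ((495.0066223144531, 201.38601684570312), (128.32261657714844, 200.4540252685547), 79.86180114746094)
cons 2284 ((544.7921142578125, -216.20907592773438), (202.4722442626953, 140.94271850585938), 82.17408752441406)
b2.png
b3.png
both.png
crop110.png
scene1.png
top1.png
```

View crop.

View pics/crop110.png

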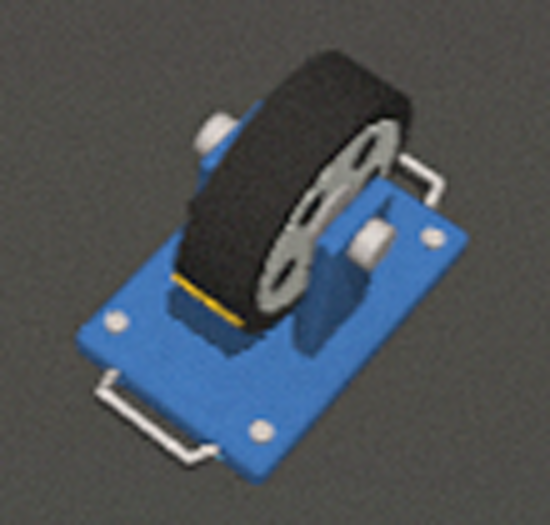

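Run:
```python
from h import *
s=bot.read_state();T=T_tool(s);print(np.round(T,3), s["time"],s["ft_force"])
c=bot.read_camera("wrist");print(np.round(c["T_tool_cam"],3),np.round(c["camera_matrix"],0))
```

```text
[[-0.913  0.408 -0.     0.265]
 [ 0.408  0.913 -0.     0.594]
 [ 0.    -0.    -1.     0.233]
 [ 0.     0.     0.     1.   ]] 1.1 [ 0.48903833  0.88662309 -0.34929923]
[[ 0.001  0.966  0.258  0.071]
 [ 1.    -0.001 -0.    -0.001]
 [ 0.     0.258 -0.966 -0.152]
 [ 0.     0.     0.     1.   ]] [[288.   0. 257.]
 [  0. 288. 191.]
 [  0.   0.   1.]]
```

The crop shows the yellow line just visible at the wheel's low world +x side, at crop (210,300), which is scene (302,245). So the top has to go towards -x. I'll move above the wheel with the jaws shut.

```bash
python3 -m handwheel '[[-0.384,-0.261,-0.03,0,0,0,0],[-0.384,-0.261,-0.03,0,0,0,0],[-0.384,-0.261,-0.03,0,0,0,0],[-0.384,-0.261,-0.03,0,0,0,0],[-0.384,-0.261,-0.03,0,0,0,0]]' 5
python3 -m handwheel '[[-0.384,-0.261,0,0,0,0,0],[-0.384,-0.261,0,0,0,0,0],[-0.384,-0.261,0,0,0,0,0],[-0.384,-0.261,0,0,0,0,0],[-0.384,-0.261,0,0,0,0,0]]'
python3 -m handwheel '[[0,0,0,0,0,0.11,0],[0,0,0,0,0,0.11,0],[0,0,0,0,0,0.11,0],[0,0,0,0,0,0.11,0],[0,0,0,0,0,0.11,0]]'
python3 -m handwheel '[[0,0,0,0,0,0.11,0],[0,0,0,0,0,0.11,0],[0,0,0,0,0,0.11,0],[0,0,0,0,0,0.11,0],[0,0,0,0,0,0,0]]'
cat > w.py <<'E'
# state in stand axes; datum angle from scene/top/wrist pictures (deg from top, + towards stand +x)
from h import *
import sys
np.set_printoptions(precision=4,suppress=True)
C=np.array([.4945,.2012,.115]);yaw=-.171
S=np.array([[np.cos(yaw),np.sin(yaw),0],[-np.sin(yaw),np.cos(yaw),0],[0,0,1]])  # rows: stand axes
def state():
    s=bot.read_state();T=T_tool(s);p=S@(T[:3,3]-C)
    print("t %.2f"%s["time"],"tip rel axle",np.round(p-[0,0,bot.tip_reach],4),"yaw of tool y vs stand x %.3f"%np.arctan2(*(S@T[:3,1])[[1,0]]),"tilt",T[:3,2],"F",np.round(S@s["ft_force"],2),"q",np.round(s["joint_positions"],2),"open %.2f"%s["opening"])
def line(n,name=None):
    c=shoot(n)
    if name: save(c,name)
    hsv=cv2.cvtColor(c["frame"],cv2.COLOR_RGB2HSV).astype(int)
    a=np.radians(np.arange(-180,180));y=np.linspace(-.018,.018,7)
    # back-project yellow pixels on 75mm cylinder
    m=(abs(hsv[...,0]-26)<7)&(hsv[...,1]>130)&(hsv[...,2]>60)
    v,u=np.nonzero(m);P,d=cloud(c,np.c_[u,v]);q=(P-C)@S.T
    k=(d>0)&(abs(q[:,1])<.027)&(abs(np.hypot(q[:,0],q[:,2])-.075)<.012)
    if k.sum()<3: print(n,"no line",k.sum());return
    u,v,q=u[k],v[k],q[k]
    g=np.radians(np.arange(-180,180,.5))
    L=C+np.c_[.075*np.sin(g),0*g,.075*np.cos(g)]@S
    an=np.degrees(np.arctan2(q[:,0],q[:,2]))
    print(n,k.sum(),"depth angle",round(np.median(an),1),"range",an.min().round(1),an.max().round(1),"r",np.median(np.hypot(q[:,0],q[:,2])).round(4),"y",np.round([q[:,1].min(),q[:,1].max()],3))
state()
for n in sys.argv[1:]:
    n,*f=n.split(":");line(n,*f)
E
python3 w.py scene top wrist:w1.png
```

```text
time: 1.78
eef_pos: [0.3878, 0.3949, 0.248]
tcp_rot: [0.654, 3.072, 0.001]
ft_force: [-0.2, 0.4, 1.2]
opening: 0.513
gripper_force: 0.0
time: 2.4
eef_pos: [0.51, 0.1975, 0.2479]
tcp_rot: [0.654, 3.072, 0.001]
ft_force: [0.1, 0.3, -0.2]
opening: 0.011
gripper_force: 0.0
time: 3.02
eef_pos: [0.5092, 0.1988, 0.2478]
tcp_rot: [1.838, 2.548, 0.0]
ft_force: [0.1, -0.2, -0.0]
opening: 0.008
gripper_force: 0.0
time: 3.65
eef_pos: [0.5091, 0.1989, 0.2477]
tcp_rot: [2.557, 1.824, -0.0]
ft_force: [-0.3, 0.4, -0.3]
opening: 0.006
gripper_force: 0.0
t 3.65 tip rel axle [0.0148 0.0003 0.1187] yaw of tool y vs stand x -0.161 tilt [ 0.0001 -0.0003 -1.    ] F [-0.33  0.3  -0.32] q [-0.69  0.46  0.42  1.71 -0.22  1.01 -0.52] open 0.01
scene 25 depth angle 103.8 range 97.9 108.1 r 0.0733 y [-0.02   0.021]
top no line 0
wrist no line 0
```

```bash
python3 -m handwheel '[[0,0,0.18,0,0,-0.107,0],[0,0,0.18,0,0,0,0],[0,0,0,0,0,0,0]]'
for i in 1; do :; done
python3 -m handwheel '[[0,0,0.02,0,0,0,0],[0,0,0,0,0,0,0]]'
python3 -m handwheel '[[0,0,0.02,0,0,0,0],[0,0,0,0,0,0,0]]'; python3 w.py
```

```text
time: 4.18
eef_pos: [0.5083, 0.1984, 0.2106]
tcp_rot: [-2.404, -2.021, 0.005]
ft_force: [-0.0, 0.4, 1.0]
opening: 0.004
gripper_force: 0.0
time: 4.42
eef_pos: [0.5096, 0.1988, 0.2103]
tcp_rot: [2.405, 2.021, 0.002]
ft_force: [0.7, 0.3, 1.1]
opening: 0.003
gripper_force: 0.0
time: 4.68
eef_pos: [0.5092, 0.1988, 0.2077]
tcp_rot: [-2.405, -2.021, -0.0]
ft_force: [-0.2, -0.6, 0.2]
opening: 0.004
gripper_force: 0.0
t 4.67 tip rel axle [0.0149 0.0001 0.0787] yaw of tool y vs stand x -0.002 tilt [ 0.  0. -1.] F [-0.04 -0.66  0.17] q [-0.65  0.5   0.36  1.77 -0.22  0.91 -0.37] open 0.00
```

```bash
python3 -m handwheel '[[0,0,0.01,0,0,0,0],[0,0,0,0,0,0,0]]'
python3 -m handwheel '[[0,0,0.01,0,0,0,0],[0,0,0,0,0,0,0]]'
```

```text
time: 4.92
eef_pos: [0.5091, 0.1987, 0.2066]
tcp_rot: [-2.405, -2.021, 0.0]
ft_force: [0.5, 0.6, -0.1]
opening: 0.004
gripper_force: 0.0
time: 5.18
eef_pos: [0.5091, 0.1987, 0.2056]
tcp_rot: [-2.405, -2.021, 0.0]
ft_force: [-0.2, -0.1, -0.2]
opening: 0.008
gripper_force: 0.0
```

```bash
python3 -m handwheel '[[0,0,0.01,0,0,0,0],[0,0,0,0,0,0,0]]'
python3 -m handwheel '[[0,0,0.01,0,0,0,0],[0,0,0,0,0,0,0]]'
```

```text
time: 5.42
eef_pos: [0.5091, 0.1987, 0.2045]
tcp_rot: [-2.405, -2.021, 0.0]
ft_force: [-0.4, -0.1, -0.3]
opening: 0.008
gripper_force: 0.0
time: 5.68
eef_pos: [0.5091, 0.1987, 0.2036]
tcp_rot: [-2.405, -2.021, 0.0]
ft_force: [-0.2, -0.6, -0.1]
opening: 0.007
gripper_force: 0.0
```

```bash
python3 -m handwheel '[[0,0,0.01,0,0,0,0],[0,0,0,0,0,0,0]]'
python3 -m handwheel '[[0,0,0.01,0,0,0,0],[0,0,0,0,0,0,0]]'
```

```text
time: 5.92
eef_pos: [0.5091, 0.1987, 0.2025]
tcp_rot: [-2.405, -2.021, 0.0]
ft_force: [1.0, -0.7, -0.4]
opening: 0.004
gripper_force: 0.0
time: 6.18
eef_pos: [0.5091, 0.1987, 0.2016]
tcp_rot: [-2.405, -2.021, 0.0]
ft_force: [0.6, -0.1, 0.4]
opening: 0.008
gripper_force: 0.0
```

Run:
```python
from h import *
c=shoot("scene");P=full(c);s=bot.read_state();print(s["eef_pos"],s["ft_force"])
cv2.imwrite("pics/s2.png",cv2.resize(c["frame"][165:275,250:380,::-1],None,fx=5,fy=5,interpolation=cv2.INTER_CUBIC))
```

```text
[0.50916933 0.19868079 0.20160728] [-0.04321616  1.067366    0.24286458]
```

```bash
python3 -m handwheel '[[0,0,0.01,0,0,0,0],[0,0,0,0,0,0,0]]'
python3 -m handwheel '[[0,0,0.01,0,0,0,0],[0,0,0,0,0,0,0]]'
```

```text
time: 6.48
eef_pos: [0.5091, 0.1987, 0.2005]
tcp_rot: [-2.405, -2.021, 0.0]
ft_force: [0.0, -0.6, -0.3]
opening: 0.003
gripper_force: 0.0
time: 6.72
eef_pos: [0.5091, 0.1987, 0.1996]
tcp_rot: [-2.405, -2.021, 0.0]
ft_force: [-0.5, 0.2, -0.0]
opening: 0.004
gripper_force: 0.0
```

View pics/s2.png

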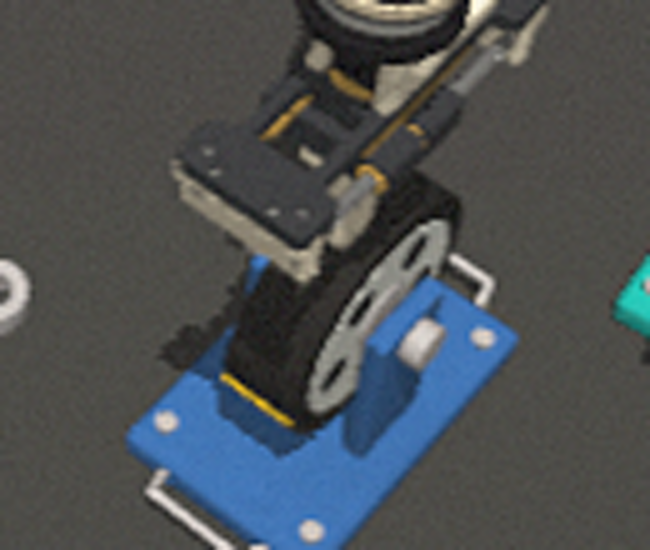

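The picture shows the shut fingertips just above the tread at crop (330,250), on the +x side of the top. There is no contact force yet, so I keep feeling downward.

```bash
python3 -m handwheel '[[0,0,0.01,0,0,0,0],[0,0,0,0,0,0,0]]'
python3 -m handwheel '[[0,0,0.01,0,0,0,0],[0,0,0,0,0,0,0]]'
```

```text
time: 6.98
eef_pos: [0.5097, 0.1986, 0.1992]
tcp_rot: [2.405, 2.02, 0.002]
ft_force: [0.1, -0.4, 3.3]
opening: 0.005
gripper_force: 1.7
time: 7.22
eef_pos: [0.5107, 0.1985, 0.1989]
tcp_rot: [2.404, 2.019, 0.005]
ft_force: [1.0, -0.4, 5.7]
opening: 0.001
gripper_force: 3.1
```

```bash
python3 -m handwheel '[[0,-0.03,0,0,0,0,0],[0,-0.03,0,0,0,0,0]]'; python3 w.py scene
```

```text
time: 7.48
eef_pos: [0.5062, 0.1992, 0.1996]
tcp_rot: [2.403, 2.017, 0.009]
ft_force: [1.6, -1.7, 8.2]
opening: 0.002
gripper_force: 4.4
t 7.47 tip rel axle [0.0119 0.0001 0.0706] yaw of tool y vs stand x -0.003 tilt [ 0.0072  0.0007 -1.    ] F [ 1.82 -1.39  8.19] q [-0.66  0.5   0.36  1.79 -0.22  0.88 -0.37] open 0.00
scene 29 depth angle 101.5 range 98.3 108.8 r 0.0735 y [-0.019  0.021]
```

```bash
python3 -m handwheel '[[0,-0.04,-0.01,0,0,0,0],[0,-0.04,-0.005,0,0,0,0]]'; python3 w.py scene
```

```text
time: 7.78
eef_pos: [0.497, 0.2008, 0.2003]
tcp_rot: [2.404, 2.018, 0.005]
ft_force: [1.0, -1.0, 4.4]
opening: 0.005
gripper_force: 2.2
t 7.78 tip rel axle [0.0026 0.     0.0713] yaw of tool y vs stand x -0.003 tilt [ 0.0041  0.0004 -1.    ] F [ 1.2  -0.85  4.43] q [-0.67  0.49  0.36  1.81 -0.22  0.88 -0.38] open 0.01
scene 42 depth angle 94.0 range 90.0 104.6 r 0.0741 y [-0.018  0.021]
```

```bash
python3 -m handwheel '[[0,-0.05,0,0,0,0,0],[0,-0.05,0,0,0,0,0]]';python3 w.py; python3 -m handwheel '[[0,-0.05,0.005,0,0,0,0],[0,0,0,0,0,0,0]]'; python3 w.py scene
```

```text
time: 8.07
eef_pos: [0.487, 0.2025, 0.2002]
tcp_rot: [2.405, 2.019, 0.005]
ft_force: [1.9, -0.4, 4.5]
opening: 0.008
gripper_force: 2.7
t 8.07 tip rel axle [-0.0076  0.      0.0712] yaw of tool y vs stand x -0.003 tilt [ 0.0037  0.0004 -1.    ] F [ 1.96 -0.02  4.53] q [-0.68  0.48  0.37  1.83 -0.22  0.87 -0.39] open 0.01
time: 8.32
eef_pos: [0.481, 0.2036, 0.1997]
tcp_rot: [2.405, 2.02, 0.002]
ft_force: [-0.8, -1.2, 7.3]
opening: 0.003
gripper_force: 4.0
t 8.32 tip rel axle [-0.0137  0.      0.0707] yaw of tool y vs stand x -0.003 tilt [ 0.0013  0.0005 -1.    ] F [-0.56 -1.3   7.3 ] q [-0.69  0.47  0.36  1.84 -0.22  0.86 -0.39] open 0.00
scene 53 depth angle 82.0 range 77.9 89.8 r 0.074 y [-0.02   0.021]
```

```bash
python3 -m handwheel '[[0,-0.05,0,0,0,0,0],[0,-0.04,0,0,0,0,0],[0,0,-0.1,0,0,0,0],[0,0.2,0,0,0,0,0],[0,0.2,0.05,0,0,0,0]]';python3 -m handwheel '[[0,0,0.03,0,0,0,0],[0,0,0,0,0,0,0]]'; python3 w.py scene top
```

```text
time: 9.0
eef_pos: [0.5117, 0.1988, 0.2043]
tcp_rot: [-2.404, -2.022, -0.001]
ft_force: [0.0, -0.4, -0.5]
opening: 0.001
gripper_force: 0.0
time: 9.25
eef_pos: [0.51, 0.1986, 0.2002]
tcp_rot: [-2.404, -2.02, 0.003]
ft_force: [0.5, 0.0, 0.0]
opening: 0.004
gripper_force: 0.0
t 9.25 tip rel axle [0.0157 0.0001 0.0712] yaw of tool y vs stand x -0.002 tilt [-0.0022 -0.0002 -1.    ] F [0.53 0.09 0.02] q [-0.65  0.51  0.36  1.77 -0.22  0.9  -0.36] open 0.00
scene 57 depth angle 75.8 range 71.5 83.3 r 0.0744 y [-0.022  0.021]
top no line 0
```

```bash
python3 -m handwheel '[[0,0,0.015,0,0,0,0],[0,0,0.005,0,0,0,0]]'; python3 -m handwheel '[[0,-0.05,-0.005,0,0,0,0]]'; python3 w.py
```

```text
time: 9.6
eef_pos: [0.5113, 0.1987, 0.1992]
tcp_rot: [2.405, 2.021, 0.002]
ft_force: [-1.2, -0.1, 3.7]
opening: 0.003
gripper_force: 1.7
time: 9.72
eef_pos: [0.5075, 0.1993, 0.1999]
tcp_rot: [2.405, 2.019, 0.005]
ft_force: [1.8, 0.5, 2.8]
opening: 0.008
gripper_force: 1.8
t 9.72 tip rel axle [0.0131 0.0003 0.0709] yaw of tool y vs stand x -0.003 tilt [ 0.0034  0.0006 -1.    ] F [1.69 0.81 2.8 ] q [-0.65  0.51  0.36  1.78 -0.22  0.89 -0.37] open 0.01
```

```bash
python3 -m handwheel '[[0,-0.05,-0.003,0,0,0,0],[0,-0.05,-0.003,0,0,0,0]]'; python3 -m handwheel '[[0,-0.05,0,0,0,0,0],[0,-0.05,0,0,0,0,0]]'; python3 w.py scene
```

```text
time: 9.98
eef_pos: [0.4969, 0.2011, 0.2007]
tcp_rot: [2.405, 2.02, 0.004]
ft_force: [0.8, -1.0, 4.1]
opening: 0.002
gripper_force: 2.4
time: 10.22
eef_pos: [0.4871, 0.2028, 0.2008]
tcp_rot: [2.405, 2.02, 0.004]
ft_force: [1.9, -0.0, 5.9]
opening: 0.008
gripper_force: 2.7
t 10.22 tip rel axle [-0.0075  0.0003  0.0718] yaw of tool y vs stand x -0.003 tilt [ 0.0026  0.0008 -1.    ] F [1.92 0.3  5.88] q [-0.68  0.48  0.37  1.83 -0.22  0.87 -0.39] open 0.01
scene 71 depth angle 56.7 range 52.8 62.1 r 0.0742 y [-0.023  0.021]
```

```bash
python3 -m handwheel '[[0,-0.05,0,0,0,0,0],[0,-0.05,0,0,0,0,0],[0,-0.04,0,0,0,0,0],[0,0,-0.1,0,0,0,0],[0,0.2,0,0,0,0,0]]';python3 -m handwheel '[[0,0.24,0.05,0,0,0,0],[0,0,0.04,0,0,0,0],[0,0,0,0,0,0,0]]'; python3 w.py scene wrist
```

```text
time: 10.9
eef_pos: [0.4915, 0.2024, 0.2104]
tcp_rot: [-2.402, -2.022, 0.001]
ft_force: [1.1, -0.0, 0.2]
opening: 0.005
gripper_force: 0.0
time: 11.28
eef_pos: [0.5148, 0.1976, 0.2002]
tcp_rot: [-2.404, -2.02, 0.004]
ft_force: [0.2, 0.3, 0.7]
opening: 0.002
gripper_force: 0.0
t 11.28 tip rel axle [ 0.0207 -0.0001  0.0712] yaw of tool y vs stand x -0.002 tilt [-0.0025 -0.0005 -1.    ] F [0.12 0.34 0.68] q [-0.64  0.52  0.36  1.76 -0.23  0.91 -0.36] open 0.00
scene 68 depth angle 47.1 range 43.0 51.2 r 0.0744 y [-0.022  0.022]
wrist 532 depth angle 46.8 range 43.4 54.1 r 0.0742 y [-0.018  0.023]
```

```bash
python3 -m handwheel '[[0,0,0.01,0,0,0,0],[0,-0.03,0,0,0,0,0]]'; python3 -m handwheel '[[0,-0.04,0,0,0,0,0]]'; python3 w.py
```

```text
time: 11.62
eef_pos: [0.5136, 0.1981, 0.2002]
tcp_rot: [2.405, 2.02, 0.002]
ft_force: [0.9, -0.1, 1.2]
opening: 0.005
gripper_force: 0.7
time: 11.75
eef_pos: [0.5103, 0.1986, 0.2007]
tcp_rot: [2.404, 2.019, 0.005]
ft_force: [1.0, -1.0, 4.3]
opening: 0.006
gripper_force: 2.3
t 11.75 tip rel axle [0.016  0.0002 0.0717] yaw of tool y vs stand x -0.003 tilt [ 0.0035  0.0004 -1.    ] F [ 1.15 -0.82  4.29] q [-0.65  0.51  0.36  1.78 -0.22  0.89 -0.36] open 0.01
```

```bash
python3 -m handwheel '[[0,-0.05,-0.005,0,0,0,0],[0,-0.05,-0.005,0,0,0,0]]'; python3 -m handwheel '[[0,-0.05,-0.002,0,0,0,0],[0,-0.05,-0.002,0,0,0,0]]'; python3 w.py scene wrist
```

```text
time: 12.0
eef_pos: [0.5001, 0.2004, 0.2019]
tcp_rot: [2.405, 2.02, 0.004]
ft_force: [0.6, -0.2, 4.7]
opening: 0.003
gripper_force: 2.5
time: 12.25
eef_pos: [0.4901, 0.2021, 0.2023]
tcp_rot: [2.405, 2.02, 0.004]
ft_force: [0.6, -0.6, 4.8]
opening: 0.005
gripper_force: 2.6
t 12.25 tip rel axle [-0.0045  0.0002  0.0733] yaw of tool y vs stand x -0.003 tilt [ 0.0025  0.0006 -1.    ] F [ 0.65 -0.45  4.83] q [-0.68  0.48  0.37  1.82 -0.22  0.88 -0.38] open 0.01
scene 65 depth angle 28.0 range 24.3 32.1 r 0.075 y [-0.02   0.021]
wrist 589 depth angle 27.6 range 24.0 32.9 r 0.0746 y [-0.01   0.023]
```

```bash
python3 -m handwheel '[[0,-0.05,-0.002,0,0,0,0],[0,-0.05,-0.002,0,0,0,0],[0,-0.04,0,0,0,0,0],[0,0,-0.1,0,0,0,0],[0,0.2,0,0,0,0,0]]';python3 -m handwheel '[[0,0.16,0.05,0,0,0,0],[0,0,0.03,0,0,0,0],[0,0,0,0,0,0,0]]'; python3 w.py scene wrist
```

```text
time: 12.98
eef_pos: [0.4942, 0.2021, 0.2121]
tcp_rot: [-2.402, -2.022, 0.001]
ft_force: [1.2, 0.4, -0.4]
opening: 0.007
gripper_force: 0.0
time: 13.35
eef_pos: [0.5104, 0.1982, 0.2029]
tcp_rot: [-2.405, -2.02, 0.003]
ft_force: [-0.4, 0.3, 0.2]
opening: 0.005
gripper_force: 0.0
t 13.35 tip rel axle [ 0.0162 -0.0002  0.0739] yaw of tool y vs stand x -0.003 tilt [-0.002  -0.0006 -1.    ] F [-0.41  0.23  0.16] q [-0.65  0.51  0.37  1.77 -0.22  0.91 -0.36] open 0.00
scene 22 depth angle 16.4 range 12.6 19.7 r 0.0745 y [0.007 0.021]
wrist 338 depth angle 16.5 range 13.3 20.3 r 0.0747 y [0.006 0.022]
```

```bash
python3 -m handwheel '[[0,0,0.015,0,0,0,0],[0,-0.03,0,0,0,0,0]]'; python3 -m handwheel '[[0,-0.04,0,0,0,0,0]]'; python3 w.py wrist
```

```text
time: 13.7
eef_pos: [0.5092, 0.1989, 0.2027]
tcp_rot: [2.404, 2.019, 0.004]
ft_force: [1.3, -1.4, 3.0]
opening: 0.005
gripper_force: 1.6
time: 13.82
eef_pos: [0.5055, 0.1995, 0.2031]
tcp_rot: [2.404, 2.019, 0.005]
ft_force: [2.5, -1.7, 5.2]
opening: 0.005
gripper_force: 3.0
t 13.82 tip rel axle [0.0112 0.0002 0.0741] yaw of tool y vs stand x -0.003 tilt [ 0.0037  0.0006 -1.    ] F [ 2.73 -1.24  5.19] q [-0.66  0.5   0.37  1.79 -0.22  0.89 -0.37] open 0.01
wrist 337 depth angle 13.3 range 10.1 17.1 r 0.0749 y [0.008 0.022]
```

```bash
python3 -m handwheel '[[0,-0.05,-0.005,0,0,0,0],[0,-0.05,-0.005,0,0,0,0]]'; python3 -m handwheel '[[0,-0.03,-0.003,0,0,0,0],[0,0,0,0,0,0,0]]'; python3 w.py wrist scene
```

```text
time: 14.12
eef_pos: [0.4949, 0.2014, 0.2039]
tcp_rot: [2.405, 2.02, 0.003]
ft_force: [2.1, -1.2, 4.1]
opening: 0.004
gripper_force: 2.4
time: 14.38
eef_pos: [0.4911, 0.202, 0.204]
tcp_rot: [-2.405, -2.021, -0.001]
ft_force: [-0.6, -0.3, 6.6]
opening: 0.005
gripper_force: 3.5
t 14.38 tip rel axle [-0.0035  0.0002  0.075 ] yaw of tool y vs stand x -0.002 tilt [ 0.0001  0.0006 -1.    ] F [-0.54 -0.4   6.58] q [-0.68  0.48  0.37  1.81 -0.22  0.88 -0.38] open 0.01
wrist 323 depth angle 1.9 range -1.4 5.2 r 0.0751 y [0.008 0.022]
scene 22 depth angle 1.9 range -5.5 5.2 r 0.0756 y [0.006 0.021]
```

```bash
python3 -m handwheel '[[0,-0.025,0,0,0,0,0],[0,0,0,0,0,0,0]]'; python3 w.py wrist; python3 -m handwheel '[[0,0,-0.02,0,0,0,0],[0,0,-0.3,0,0,0,0],[0,0,-0.3,0,0,0,0],[0,0,0,0,0,0,0],[0,0,0,0,0,0,0]]'; python3 w.py wrist:w3.png scene top
```

```text
time: 14.72
eef_pos: [0.489, 0.2024, 0.2041]
tcp_rot: [2.405, 2.021, 0.001]
ft_force: [1.1, -0.7, 7.2]
opening: 0.005
gripper_force: 3.3
t 14.72 tip rel axle [-0.0056  0.0002  0.0751] yaw of tool y vs stand x -0.002 tilt [ 0.0008  0.0005 -1.    ] F [ 1.16 -0.48  7.17] q [-0.68  0.48  0.37  1.82 -0.22  0.88 -0.39] open 0.00
wrist 323 depth angle 0.3 range -3.0 3.7 r 0.0752 y [0.008 0.022]
time: 15.4
eef_pos: [0.4876, 0.2023, 0.2639]
tcp_rot: [-2.404, -2.02, 0.005]
ft_force: [-0.9, 0.8, 1.2]
opening: 0.003
gripper_force: 0.0
t 15.40 tip rel axle [-0.007  -0.0001  0.1349] yaw of tool y vs stand x -0.002 tilt [-0.0035 -0.0009 -1.    ] F [-1.    0.59  1.18] q [-0.7   0.41  0.39  1.74 -0.18  1.03 -0.42] open 0.00
wrist 509 depth angle 0.4 range -3.4 3.9 r 0.0752 y [-0.015  0.022]
scene 62 depth angle -0.0 range -8.2 3.2 r 0.0752 y [-0.022  0.021]
top 13 depth angle 0.5 range -4.1 4.9 r 0.0734 y [-0.022 -0.016]
```

The line stands at the top: wrist 0.4°, scene 0.0°, top 0.5°. Now on to the console key.

```bash
python3 -m handwheel '[[-0.432,0.125,0,0,0,0,0],[-0.432,0.125,0,0,0,0,0],[-0.432,0.125,0,0,0,0,0],[-0.432,0.125,0,0,0,0,0],[-0.432,0.125,0,0,0,0,0]]'
python3 -m handwheel '[[-0.432,0.125,0,0,0,0,0],[-0.432,0.125,0,0,0,0,0],[-0.432,0.125,0,0,0,0,0],[0,0,0.4,0,0,0,0],[0,0,0.3,0,0,0,0]]'
python3 -m handwheel '[[0,0,0,0,0,0,0],[0,0,0,0,0,0,0]]'
cat > k.py <<'E'
from h import *
import sys
np.set_printoptions(precision=4,suppress=True)
s=bot.read_state();T=T_tool(s);print(T[:3,3],T[:3,:2].T,s["ft_force"])
for n in("wrist","scene","top"):
    c=shoot(n)
    if n=="wrist": save(c,sys.argv[1])
    P=full(c);hsv=cv2.cvtColor(c["frame"],cv2.COLOR_RGB2HSV).astype(int)
    m=(np.linalg.norm(P[...,:2]-[.5272,-.157],axis=2)<.03)&(P[...,2]>.06)&(P[...,2]<.085)&(hsv[...,0]>45)&(hsv[...,0]<85)&(hsv[...,1]>90)
    if m.any():
        r,_=cv2.minEnclosingCircle((P[m][:,:2]*1000).astype(np.float32))
        print(n,m.sum(),P[m].mean(0),r,"ztop",np.percentile(P[m][:,2],[50,90]),"shift tool xyz mm",1000*(T[:3,:3].T@(np.r_[np.array(r)/1000,np.median(P[m][:,2])]-T[:3,3]-T[:3,2]*bot.tip_reach)))
E
python3 k.py kw1.png
```

```text
time: 16.18
eef_pos: [0.5129, -0.0226, 0.2645]
tcp_rot: [-2.405, -2.02, 0.002]
ft_force: [-0.0, -0.4, -0.3]
opening: 0.003
gripper_force: 0.0
time: 16.8
eef_pos: [0.5269, -0.1559, 0.1933]
tcp_rot: [-2.406, -2.017, 0.002]
ft_force: [-0.0, 0.5, -0.0]
opening: 0.006
gripper_force: 0.0
time: 17.05
eef_pos: [0.5284, -0.1556, 0.196]
tcp_rot: [2.405, 2.02, 0.001]
ft_force: [-0.1, -0.6, 1.2]
opening: 0.002
gripper_force: 0.0
[ 0.5284 -0.1556  0.196 ] [[ 0.1725  0.985  -0.0003]
 [ 0.985  -0.1725  0.001 ]] [-0.0665 -0.6347  1.1949]
wrist 551 [ 0.5265 -0.1569  0.0712] (525.4757690429688, -158.78988647460938) ztop [0.0714 0.0723] shift tool xyz mm [ -3.5836  -2.4296 110.6757]
scene 68 [ 0.5282 -0.1559  0.0708] (523.5836791992188, -156.87493896484375) ztop [0.0716 0.0746] shift tool xyz mm [ -2.0238  -4.6234 110.3944]
```

View pics/kw1.png

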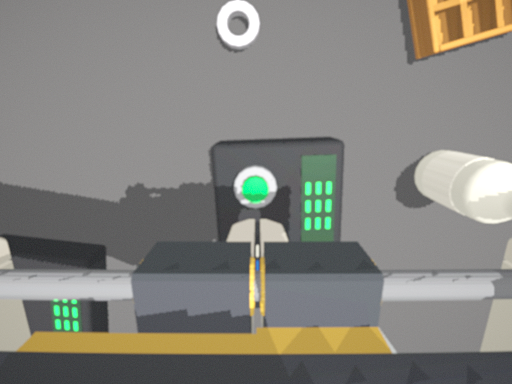

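The wrist view shows the green key at (255,188) in its grey ring, with the shut fingertips just below at (257,235). It is the right console, with the display on its +x side. I'll check the housing height against the tip size.

Run:
```python
from h import *
for n in("wrist","scene"):
    c=shoot(n);P=full(c);d=np.linalg.norm(P[...,:2]-[.527,-.1568],axis=2)*1000
    for a in range(0,34,3):
        z=P[...,2][(d>=a)&(d<a+3)&(P[...,2]<.1)&(P[...,2]>.02)]
        if len(z): print(n,a,len(z),np.percentile(z*1000,[10,50,90]).round(1))
```

```text
wrist 0 28 [70.5 71.2 72.5]
wrist 3 82 [70.6 71.5 72.2]
wrist 6 140 [70.9 71.7 72.6]
wrist 9 201 [70.3 71.4 72.3]
wrist 12 240 [61.2 67.9 71.3]
wrist 15 244 [60.7 61.6 62.5]
wrist 18 377 [57.  61.3 62.3]
wrist 21 299 [48.7 49.9 61.3]
wrist 24 351 [48.6 49.6 50.4]
wrist 27 454 [48.7 49.5 50.4]
wrist 30 511 [48.6 49.5 50.3]
wrist 33 546 [48.6 49.5 50.4]
scene 0 3 [71.8 73.6 74.9]
scene 3 8 [69.4 71.3 74.7]
scene 6 15 [70.8 72.5 74.4]
scene 9 23 [63.5 71.8 74.6]
scene 12 34 [61.4 68.3 72.9]
scene 15 24 [50.9 62.2 65.1]
scene 18 43 [51.3 60.9 64.8]
scene 21 41 [50.2 54.9 62.3]
scene 24 38 [47.5 50.6 52.5]
scene 27 30 [48.3 50.3 52.5]
scene 30 48 [48.4 50.6 53.3]
scene 33 58 [47.6 50.5 52.8]
```

```bash
python3 -m handwheel '[[-0.01,-0.01,0.4,0,0,0,0],[0,0,0.4,0,0,0,0],[0,0,0.15,0,0,0,0],[0,0,0.08,0,0,0,0],[0,0,0,0,0,0,0]]'; python3 -m handwheel '[[0,0,0.02,0,0,0,0],[0,0,0.02,0,0,0,0],[0,0,0,0,0,0,0]]'; python3 k.py kw2.png | head -1
```

```text
time: 17.92
eef_pos: [0.5273, -0.1565, 0.093]
tcp_rot: [2.405, 2.02, 0.001]
ft_force: [-0.7, 0.3, 0.1]
opening: 0.01
gripper_force: 0.0
time: 18.3
eef_pos: [0.5268, -0.1563, 0.0886]
tcp_rot: [2.405, 2.021, 0.0]
ft_force: [-0.5, -0.6, 0.7]
opening: 0.003
gripper_force: 0.0
[ 0.5268 -0.1563  0.0886] [[ 0.1725  0.985  -0.0001]
```

```bash
python3 -m handwheel '[[0,0,0.03,0,0,0,0],[0,0,0.02,0,0,0,0],[0,0,0.02,0,0,0,0],[0,0,0,0,0,0,0]]'; python3 -m handwheel '[[0,0,0.01,0,0,0,0],[0,0,0,0,0,0,0]]'; python3 -m handwheel '[[0,0,0.01,0,0,0,0],[0,0,0,0,0,0,0]]'
```

```text
time: 18.95
eef_pos: [0.527, -0.1564, 0.0816]
tcp_rot: [2.405, 2.02, 0.001]
ft_force: [-1.1, -0.1, 3.8]
opening: 0.004
gripper_force: 2.0
time: 19.2
eef_pos: [0.527, -0.1563, 0.0806]
tcp_rot: [2.405, 2.02, 0.001]
ft_force: [-0.8, -0.1, 4.1]
opening: 0.006
gripper_force: 2.3
time: 19.45
eef_pos: [0.527, -0.1564, 0.0803]
tcp_rot: [2.405, 2.02, 0.001]
ft_force: [-2.1, 0.5, 10.3]
opening: 0.007
gripper_force: 4.8
```

The key is at its stop (10 N). Now I let it go and check both things.

```bash
python3 -m handwheel '[[0,0,0,0,0,0,0],[0,0,-0.05,0,0,0,0],[0,0,-0.15,0,0,0,0],[0,0,-0.4,0,0,0,0],[0,0,-0.5,0,0,0,0]]'; python3 -m handwheel '[[0,0,-0.3,0,0,0,0],[0,0,0,0,0,0,0],[0,0,0,0,0,0,0]]'; python3 k.py kw3.png; python3 w.py scene:s9.png top
```

```text
time: 20.08
eef_pos: [0.5253, -0.1557, 0.1897]
tcp_rot: [-2.403, -2.018, 0.004]
ft_force: [0.9, 1.0, 0.8]
opening: 0.005
gripper_force: 0.0
time: 20.45
eef_pos: [0.5257, -0.1557, 0.2184]
tcp_rot: [-2.404, -2.019, 0.002]
ft_force: [-0.2, -0.8, -0.5]
opening: 0.005
gripper_force: 0.0
[ 0.5257 -0.1557  0.2184] [[ 0.1724  0.985   0.0004]
 [ 0.985  -0.1724 -0.0027]] [-0.1595 -0.7639 -0.5379]
wrist 475 [ 0.5264 -0.157   0.0713] (526.2486572265625, -158.56661987304688) ztop [0.0714 0.0723] shift tool xyz mm [ -2.8083   1.4626 133.0068]
scene 66 [ 0.529  -0.1554  0.0713] (527.02099609375, -156.71102905273438) ztop [0.0721 0.0748] shift tool xyz mm [ -0.847    1.9016 132.2725]
t 20.60 tip rel axle [ 0.0916 -0.3465  0.0889] yaw of tool y vs stand x -0.002 tilt [-0.0033  0.0008 -1.    ] F [ 0.33 -0.05  0.34] q [-0.04  0.5   0.44  1.75 -0.25  0.95  0.33] open 0.00
scene 65 depth angle -0.4 range -6.5 4.1 r 0.0758 y [-0.022  0.021]
top 91 depth angle 0.1 range -6.0 6.9 r 0.0752 y [-0.021  0.02 ]
```

View pics/s9.png

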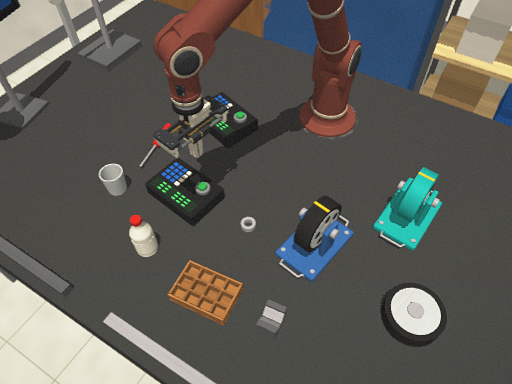

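The yellow line is at the top of the black wheel at (322,206). The green key is back up at (203,187), the arm touches nothing, and the bystanders have not moved.

```bash
python3 -c "
from workcell import bot
print(bot.sign_off())"
```

```text
the job is handed in; nothing more can be done
None
```

The job is handed in: the yellow line stands at the top of the black wheel within about 0.5° by the cameras, and the green zero key was then pressed to its stop (about 10 N) and came back up; wheel contact read at most about 8 N, the clock about 21 s, and nothing else was seen to move.

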